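# Load the ware board and slide it under the drying shelf

### The job

Stand the small straight bisque tumbler upright on the loose plywood ware board. Then slide the board along the table, with the tumbler standing on it, between the guide strips and under the low drying shelf until it is fully home against the back stop. Leave the mug, the bowl and the vase where they stand, and do not tip the tumbler over.

Things in the scene. Friction and masses are not known exactly. Their poses are not given: they have to be found in the camera images.
- tumbler: Loose straight-sided bisque tumbler, no handle, open on top: outer diameter 48 mm, height 75 mm, wall 4 mm, 0.10 to 0.17 kg, standing upright on the table; the only plain cylinder among four loose pots of the same pale clay. Origin at the centre of its underside, z up along its axis.
- board: Loose plywood ware board lying flat on the table in front of the shelf, 130 mm (x) by 110 mm (y), 12 mm thick, 0.18 to 0.31 kg; it can be dragged over the table. An upright wooden grip block stands at its -x end (see board_grip); the rest of its top is flat, for the pot. Origin at the centre of the board's underside, x from the grip block to the far (tail) edge, z up.
- board_grip (a point): Point to pinch on the board's grip block, at (-55, 0, 40) mm in the board's frame, on the block's axis. The block is 20 mm (board x) by 24 mm (board y) and rises from the board's top at 12 mm to 57 mm above the table, flush with the board's -x edge; pinch its 24 mm width across the board's y.
- board_tail (a point): Middle of the board's far (tail) edge at its underside, at (65, 0, 0) mm in the board's frame.
- rack: Fixed low drying shelf: plywood deck on four dark steel posts. Origin on the table under the middle of the deck's front edge; x into the shelf (askew on the table), z up. Deck x 0 to 150, y -140 to 140, underside 115 mm high; a 12 mm thick lip along its front edge rises to 195 mm, stock lies behind it. Posts 20 mm square at x 12 and 138, y +-128 mm. A lane runs under it (see mouth, stop).
- mouth (a point): The rack's origin, where the lane starts. Lane: bare table between two fixed wooden guide strips 20 mm high, inner faces at rack y +-59 mm (118 mm for the 110 mm board), from x 0 to the stop at x 124 mm; in front of x 0 the strips flare out over 25 mm to y +-75 mm.
- stop (a point): On the table, middle of the near face of the 25 mm high back stop, at (124, 0, 0) mm in the rack's frame, same axes. The board is home when its tail edge touches it. The grip block's centre is then 4 mm inside the deck's front edge, so a gripper pointing straight down hits deck and lip: lean it away from the shelf by 30 to 40 degrees, fingers pointing into the shelf.
- mug: Bystander: bisque mug with a handle, 76 mm across, 85 mm high; origin at the centre of its underside.
- bowl: Bystander: low bisque bowl, 96 mm across, 40 mm high; origin at the centre of its underside.
- vase: Bystander: round-bellied bisque vase with a narrow neck, 70 mm across, 110 mm high; origin at the centre of its underside.
There are look-alikes about, which are no part of the job. Leave any orange or yellow look-alike of the tumbler alone.

How it is judged (in metres and radians):
On the way, in this order (a step that is already met when the one before it is completed fails the run):
1. the tumbler stands upright on the ware board, let go (x of tumbler in the frame of board between -0.03 and 0.055 m and y of tumbler in the frame of board between -0.046 and 0.046 m and z of tumbler in the frame of board between 0.006 and 0.018 m and angle between tumbler's own z axis and vertical below 0.12 rad and contact force between the fingers and tumbler below 0.05 N and linear speed of tumbler below 0.03 m/s), for 0.2 s.
2. the board is home against the back stop under the shelf with the tumbler standing on it (x of tumbler in the frame of board between -0.03 and 0.055 m and y of tumbler in the frame of board between -0.046 and 0.046 m and z of tumbler in the frame of board between 0.006 and 0.018 m and angle between tumbler's own z axis and vertical below 0.12 rad and x of board_tail in the frame of stop between -0.006 and 0.006 m and y of board_tail in the frame of stop between -0.009 and 0.009 m and angle between the x axis of board and the x axis of rack, either way round below 0.08 rad and height (world z) of board below 0.005 m and angle between board's own z axis and vertical below 0.05 rad), for 0.2 s.
At the end, for the whole second after the job is handed in: Board flat on the table in the lane, tail edge within 6 mm of the back stop, within 9 mm of the lane middle and 0.08 rad of its direction; tumbler upright (0.12 rad) on it, its centre 30 mm nearer to 55 mm farther than and within 46 mm sideways of the board centre; all at rest (all of step 2 and linear speed of each of board, tumbler below 0.02 m/s); the robot touches nothing.
It fails at once if the board is lifted more than 30 mm off the table (height (world z) of board above 0.03 m).
It fails at once if the tumbler is tipped over (more than 0.7 rad) (angle between tumbler's own z axis and vertical above 0.7 rad).
It fails at once if the mug, the bowl or the vase is moved more than 40 mm or tipped over (distance of any of mug, bowl, vase from where it was at the start of the episode above 0.04 m or angle between any of mug, bowl, vase's own z axis and vertical above 0.5 rad).
It also fails if it takes over 62 s, if anything falls off the work surface, if the arm or the gripper's body presses on something with over 40 N, if the wrist force passes 120 N, or if a joint passes its speed limit or range.

### The arm

A 6-joint arm with a two-finger parallel gripper is mounted at the origin on the work surface. World frame = base frame: x ahead of the robot, y to its left, z up, the work surface at z = 0. Lengths are in mm, angles in degrees, forces in N, time in s.
With the tool pointing down it reaches from about 375 to 975 mm from the base axis. Payload 3.8 kg.
Tool frame: the origin (TCP) lies midway between the tips of the shut fingers; the grasp point (between the pads) lies 19 mm behind it; z points along the fingers, y is the line along which they close (so a half turn about z gives the same grasp; the last joint's range is limited). The gripper opens to 85 mm and grips with 20 to 120 N. Pads are 22 mm wide; open, the fingers measure 114 mm over their backs; the gripper's body (76 mm by 85 mm) begins 54 mm behind the grasp point. The pads swing forward as they close: fully open they stand 13 mm farther back than shut.
Start: joints at [-73.734, 15.12, 91.902, -0, 72.978, -2.114], TCP at [212.839, -640.56, 231.28] pointing down, gripper open.
Joint ranges: [-150.88, 150.88], [-54.13, 125.18], [17.81, 147.31], [-75.09, 255.09], [0, 152.58], [-146.25, 146.25]. Speed limits (degrees/s): [147.25, 147.25, 180, 180, 180, 180].

### API

Orientations are given as [roll, pitch, yaw] about the fixed x, y, z axes, in that order (R = Rz(yaw) Ry(pitch) Rx(roll)).
In Python, from workcell import robot, cams gives the robot as it stands.
- The arm moves only by the shell command python3 -m jog 'ROWS' [FORCE]. ROWS is JSON, a list of rows, each a list of 7 numbers: the shift along the world's x, y, z in cm, then the turn, a rotation vector about the world's x, y, z in rad, then the opening, from 0 (shut) to 1 (fully open). A call has exactly 10 rows; each row is the pose to reach, as a shift and turn from the pose commanded when the call began; what a row does not reach only later rows make up. A row lasts 1/10 s, in which the tool goes at most 50 mm and 8.59 degrees, less where a joint would pass 70% of its speed; a pose out of reach is approached as far as the arm can. A call with a gripper value outside its range is refused whole. The fingers move at their own pace and stop on an object; FORCE is the grip in N (left out, the last holds). Time passes only in rows, so rows that repeat a pose let the fingers close, or fill a call up. It gives the time, the measured TCP pose, the force, the opening and the grip force at its end, in the units of the state.
- robot.sense(): the state, without advancing time (a new reading comes with each control period).
- cams.get_image(name): name is "scene" or "side" or "wrist"; returns a dict with "color" (384x512x3 uint8, red, green, blue), "depth" (384x512 float32, mm along the optical axis (not along the pixel's ray), 0 where there is no reading), "K" (3x3 intrinsics, pixels), "camera_from_world" (4x4, takes a point from world to camera coordinates). Camera axes: x right, y down, z forward; pixel columns grow to the right and rows downward; lengths in mm; the calibration is good to about 2 mm. A picture is of the moment at which its call begins.
- robot.job_done(): hands the job in; it is judged then, once.
The state is a dict: "clock": time; "qpos": joint angles; "dq": joint speeds; "joint_efforts": joint torques, N m; "tcp_pos": TCP position; "orientation": TCP orientation; "ft_force": force on the tool from outside, world axes, zero at the start; "moment": the same for the moment, N m; "width": finger opening in mm; "finger_force": force on a finger pad.
Only numpy, scipy, OpenCV 4.12 (cv2) and the standard library are available. Lean on these libraries where they do the work, as an engineer would, in place of code of your own. Each camera call takes 0.05 s, during which the arm holds its last target. There are 200 camera calls.

## Working session

There is one attempt and no reset: what is moved stays moved. The work goes in short steps, Python scripts to look and compute and a shell command to move; the robot and the scene stay as the last step left them, time stands still between calls to the robot, and variables do not carry over. Pictures are saved under pics/ and viewed, at most 10 in all, crops included, and the job is handed in when it is done.

```bash
mkdir -p pics; ls; python3 - <<'E'
from workcell import robot, cams
import cv2, numpy as np, pickle
d={}
for n in ["scene","side"]:
    d[n]=cams.get_image(n); cv2.imwrite(f"pics/{n}0.png",d[n]["color"][:,:,::-1])
    M=np.linalg.inv(d[n]["camera_from_world"]); print(n,d[n]["K"].tolist(),M.round(2).tolist(),(d[n]["depth"]>0).mean())
pickle.dump(d,open("d0.pkl","wb"))
print(robot.sense())
E
```

```text
pics
scene [[385.1469421961282, 0.0, 250.6139409546738], [0.0, 385.1469421961282, 188.7008651229566], [0.0, 0.0, 1.0]] [[0.22, 0.8, -0.57, 1171.88], [0.98, -0.17, 0.14, -247.75], [0.01, -0.58, -0.81, 976.07], [0.0, 0.0, 0.0, 1.0]] 0.9958445231119791
side [[386.7074000517853, 0.0, 257.8724541095768], [0.0, 386.7074000517853, 184.66563464391058], [0.0, 0.0, 1.0]] [[-0.91, 0.36, -0.22, 724.7], [0.42, 0.77, -0.49, 388.63], [-0.01, -0.53, -0.85, 874.27], [0.0, 0.0, 0.0, 1.0]] 0.9962107340494791
{'clock': 0.1, 'qpos': array([-7.37334137e+01,  1.51640123e+01,  9.19752622e+01,  4.33282738e-04,
        7.29781973e+01, -2.11215291e+00]), 'dq': array([-0.0921558 , -0.04786882, -0.17976099, -0.04946391,  0.05036858,
       -0.01205349]), 'joint_efforts': array([-5.91754178e-04, -5.16707826e+01, -3.68589199e+01, -9.13865301e-05,
        6.39521182e-03, -2.51277484e-06]), 'tcp_pos': array([ 212.65871123, -639.90998154,  230.0790194 ]), 'orientation': array([-1.79882623e+02, -4.74325889e-03,  1.83786070e+01]), 'ft_force': array([-0.24221124, -0.32536662, -0.15052099]), 'moment': array([ 0.03337988, -0.02261553,  0.00388206]), 'finger_force': 0.0, 'width': 85.02993026139735}
```

View pics/scene0.png

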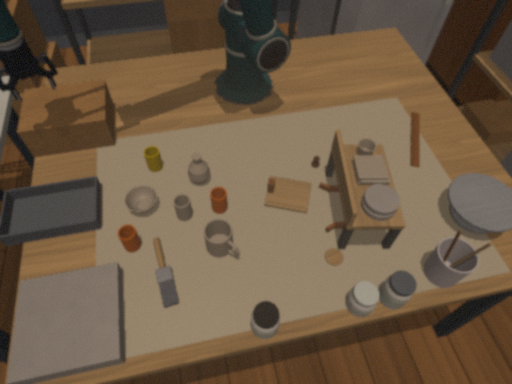

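View pics/side0.png

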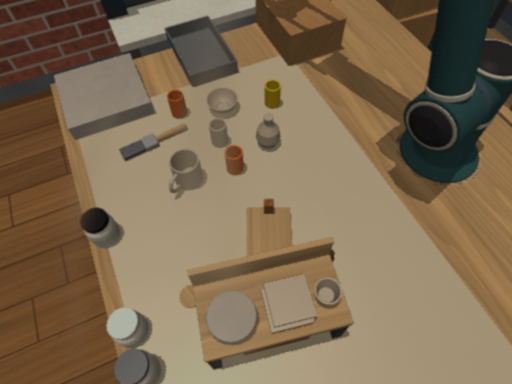

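The scene view has the following:
- **Grey cylinder:** scene (182,207), side (218,132). It is plain and has no handle, so it fits the tumbler.
- **Other pots:** mug (218,236) with a handle, bowl (141,200), vase (199,170).
- **Look-alikes to leave alone:** orange at (219,200) and (129,237), yellow at (153,158). The small pot at (366,146) is stock on the deck.
- **Board and shelf:** board at scene (288,194) with its grip block at (270,184), and the shelf at (365,190).

I'll confirm the tumbler in an enlarged crop and measure positions.

```bash
cat > h.py <<'E'
import numpy as np, cv2
def world(im):
    K=im["K"]; h,w=im["depth"].shape; v,u=np.mgrid[:h,:w]; z=im["depth"]
    p=np.stack([(u-K[0,2])/K[0,0]*z,(v-K[1,2])/K[1,1]*z,z,np.ones_like(z)],-1)
    return (p@np.linalg.inv(im["camera_from_world"]).T)[...,:3]
def ray(im,u,v,zp):
    M=np.linalg.inv(im["camera_from_world"]); d=M[:3,:3]@np.linalg.inv(im["K"])@[u,v,1]; o=M[:3,3]
    return o+d*(zp-o[2])/d[2]
def pix(im,p):
    q=im["camera_from_world"]@np.append(p,1); q=im["K"]@q[:3]; return q[:2]/q[2]
E
python3 - <<'E'
from h import *; import pickle
d=pickle.load(open("d0.pkl","rb"))
c=[cv2.resize(d["scene"]["color"][150:270,110:270],(640,480),interpolation=2),]
cv2.imwrite("pics/crop_t.png",c[0][:,:,::-1])
c=cv2.resize(d["scene"]["color"][120:260,255:425],(765,595) if 0 else (720,593),interpolation=2); cv2.imwrite("pics/crop_b.png",c[:,:,::-1])
for n,bx in dict(scene=[("tum",170,192,195,218),("mug",205,240,222,255),("vase",188,211,155,185),("bowl",126,158,188,215),("org",211,228,188,212)],side=[("tum",208,228,120,147),("mug",170,202,150,190),("vase",256,282,115,150),("bowl",207,238,90,117),("org",225,244,146,174)]).items():
    W=world(d[n])
    for k,a,b,e,f in bx:
        P=W[e:f,a:b].reshape(-1,3); P=P[P[:,2]>15]; top=np.percentile(P[:,2],97)
        T=P[P[:,2]>top-8][:,:2].astype(np.float32); (cx,cy),r=cv2.minEnclosingCircle(T)
        print(n,k,"top",top.round(),"circ",round(cx),round(cy),round(r,1),len(P))
# board: points with z 8..16 near; block z 50..60
for n,(a,b,e,f) in dict(scene=(255,318,170,218),side=(240,300,190,262)).items():
    W=world(d[n])[e:f,a:b]; z=W[...,2]; 
    print(n,"table z",np.median(z[z<6]))
    B=W[(z>8)&(z<17)][:,:2].astype(np.float32); print("board",len(B),cv2.minAreaRect(B),np.median(z[(z>8)&(z<17)]))
    G=W[(z>48)&(z<65)][:,:2].astype(np.float32); print("blk",len(G),cv2.minAreaRect(G) if len(G)>3 else G, G.mean(0))
# deck lip: z ~195; deck 
for n in d:
    W=world(d[n]).reshape(-1,3); L=W[(W[:,2]>188)&(W[:,2]<200)&(W[:,0]>300)&(W[:,1]>-100)][:,:2].astype(np.float32); print(n,"lip",len(L),cv2.minAreaRect(L))
    D=W[(W[:,2]>118)&(W[:,2]<135)&(W[:,0]>300)&(W[:,1]>-100)]; print("deck",len(D),np.median(D[:,2]),cv2.minAreaRect(D[:,:2].astype(np.float32)))
E
```

```text
scene tum top 76.0 circ 847 -276 326.2 360
scene mug top 86.0 circ 902 -235 269.7 748
scene vase top 111.0 circ 793 -245 379.4 464
scene bowl top 42.0 circ 809 -342 375.2 401
scene org top 76.0 circ 540 -188 23.6 340
side tum top 77.0 circ 629 38 363.8 400
side mug top 86.0 circ 696 70 319.8 995
side vase top 112.0 circ 568 77 348.9 583
side bowl top 42.0 circ 601 -32 438.9 420
side org top 77.0 circ 632 88 314.7 432
scene table z 1.3101190809798027
board 1164 ((538.2648315429688, 25.62236785888672), (129.5391387939453, 115.41932678222656), 65.51496124267578) 12.230052652511688
blk 53 ((518.3441772460938, -25.901941299438477), (19.749990463256836, 24.127750396728516), 65.61116027832031) [518.8422   -26.171495]
side table z 1.853478803761277
board 1904 ((537.4497680664062, 23.426193237304688), (130.53622436523438, 109.91047668457031), 66.06402587890625) 12.786348453832659
blk 80 ((516.69189453125, -25.68338394165039), (19.667322158813477, 21.908931732177734), 64.61854553222656) [516.5786  -24.43634]
scene lip 479 ((725.657958984375, 201.4937744140625), (474.08978271484375, 183.1340789794922), 27.963481903076172)
deck 1510 132.64595044890223 ((695.6990966796875, 222.08828735351562), (454.32965087890625, 241.7542266845703), 11.47153377532959)
side lip 1070 ((611.71533203125, 142.09033203125), (12.809192657470703, 279.5999450683594), 78.45819854736328)
deck 5236 133.37590547792405 ((626.6005249023438, 214.52880859375), (140.2402801513672, 280.1629638671875), 78.48505401611328)
```

View pics/crop_t.png

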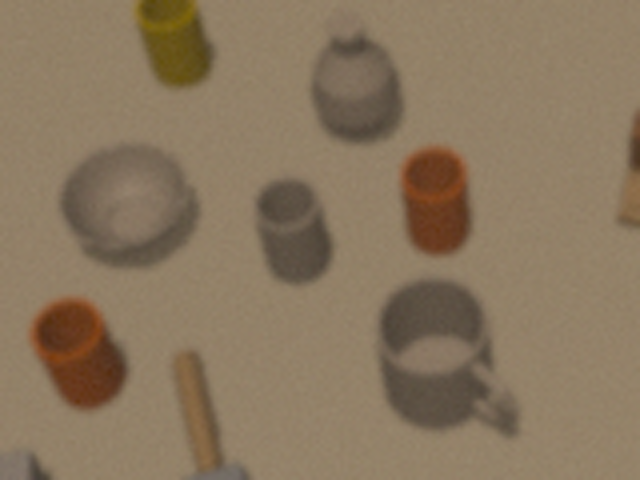

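View pics/crop_b.png

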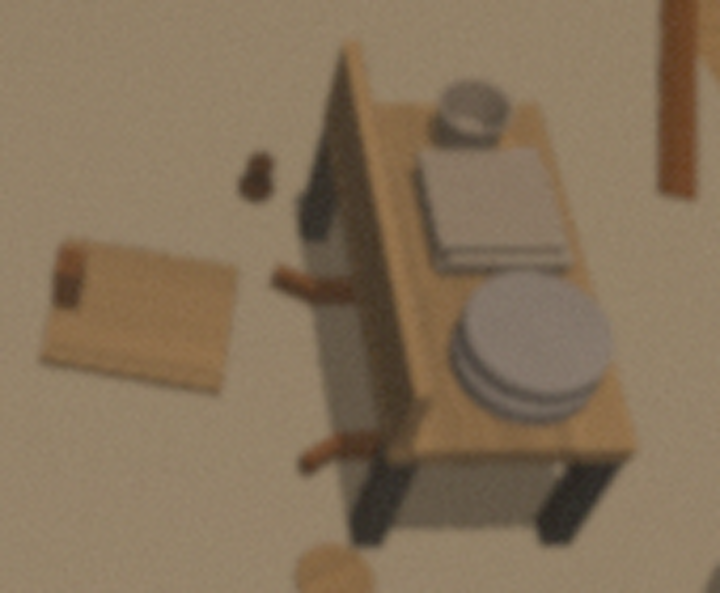

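The crop confirms it: the plain handle-less grey cylinder at crop (293,228) is the tumbler. Next I'll recompute the centres without the bad depth readings.

```bash
python3 - <<'E'
from h import *; import pickle
d=pickle.load(open("d0.pkl","rb"))
for n,bx in dict(scene=[("tum",170,192,193,220),("mug",205,240,220,257),("vase",188,211,153,187),("bowl",126,158,186,217),("org",211,228,188,212)],side=[("tum",208,228,118,147),("mug",168,202,148,190),("vase",256,282,113,150),("bowl",207,238,88,117),("org",225,244,144,174)]).items():
    W=world(d[n])
    for k,a,b,e,f in bx:
        P=W[e:f,a:b].reshape(-1,3); P=P[(P[:,2]>15)&(P[:,2]<125)]; top=np.percentile(P[:,2],96)
        T=P[P[:,2]>top-6][:,:2].astype(np.float32); (cx,cy),r=cv2.minEnclosingCircle(T)
        print(n,k,"top",top.round(),"circ",round(cx),round(cy),round(r,1),len(T))
for n in d:
    W=world(d[n]).reshape(-1,3); L=W[(W[:,2]>188)&(W[:,2]<200)&(W[:,0]>400)&(W[:,0]<800)&(W[:,1]>60)&(W[:,1]<220)][:,:2].astype(np.float32); print(n,"lip",len(L),cv2.minAreaRect(L),cv2.fitLine(L,cv2.DIST_HUBER,0,.01,.01).ravel())
    B=W[(W[:,2]>8)&(W[:,2]<30)&(W[:,0]>480)&(W[:,0]<750)&(W[:,1]>85)&(W[:,1]<145)]; print("guide",len(B),B[:,:2].min(0),B[:,:2].max(0))
E
```

```text
scene tum top 76.0 circ 543 -294 24.3 88
scene mug top 85.0 circ 665 -212 38.9 127
scene vase top 110.0 circ 421 -231 14.6 58
scene bowl top 41.0 circ 484 -409 49.3 130
scene org top 75.0 circ 540 -188 23.6 66
side tum top 76.0 circ 541 -295 25.7 94
side mug top 86.0 circ 662 -212 39.3 177
side vase top 111.0 circ 420 -232 15.5 75
side bowl top 42.0 circ 483 -412 48.1 141
side org top 76.0 circ 538 -190 24.2 91
scene lip 453 ((613.484130859375, 142.22023010253906), (13.311298370361328, 279.65765380859375), 78.71854400634766) [ 9.8026550e-01 -1.9768539e-01  6.2598364e+02  1.3868324e+02]
guide 213 [507.405103    85.04580774] [749.9951088  144.99238114]
side lip 1070 ((611.71533203125, 142.09033203125), (12.809192657470703, 279.5999450683594), 78.45819854736328) [ 9.7982210e-01 -1.9987169e-01  6.1557495e+02  1.4256726e+02]Traceback (most recent call last):
  File "<stdin>", line 11, in <module>
    return umr_minimum(a, axis, None, out, keepdims, initial, where)
ValueError: zero-size array to reduction operation minimum which has no identity
```

```bash
python3 -m jog '[[4,4,0,0,0,0.1,1],[8,8,0,0,0,0.2,1],[12,12,0,0,0,0.3,1],[15,16,0,0,0,0.4,1],[18,19,0,0,0,0.5,1],[21,22,0,0,0,0.6,1],[24,25,0,0,0,0.7,1],[27,28,0,0,0,0.82,1],[30,31.5,0,0,0,0.82,1],[32.9,34.6,0,0,0,0.82,1]]'
```

```text
clock: 1.1
tcp_pos: [542.6, -292.6, 230.7]
orientation: [-179.9, -0.0, 65.4]
ft_force: [0.4, -0.6, -0.2]
width: 85.3
finger_force: 0.0
```

```bash
python3 -m jog '[[0,0,-3,0,0,0,1],[0,0,-6,0,0,0,1],[0,0,-9,0,0,0,1],[0,0,-12,0,0,0,1],[0,0,-14,0,0,0,1],[0,0,-16,0,0,0,1],[0,0,-17.5,0,0,0,1],[0,0,-19,0,0,0,1],[0,0,-20,0,0,0,1],[0,0,-20,0,0,0,1]]' && python3 -m jog '[[0,0,0,0,0,0,0.8],[0,0,0,0,0,0,0.7],[0,0,0,0,0,0,0.6],[0,0,0,0,0,0,0.5],[0,0,0,0,0,0,0.45],[0,0,0,0,0,0,0.4],[0,0,0,0,0,0,0.4],[0,0,0,0,0,0,0.4],[0,0,0,0,0,0,0.4],[0,0,0,0,0,0,0.4]]' 25
```

```text
clock: 2.1
tcp_pos: [540.7, -293.9, 29.5]
orientation: [-179.8, -0.0, 65.4]
ft_force: [-0.5, 0.9, -0.5]
width: 85.7
finger_force: 0.0
clock: 3.1
tcp_pos: [542.6, -294.9, 32.5]
orientation: [179.9, 0.0, 65.4]
ft_force: [-1.8, 0.7, 5.5]
width: 47.6
finger_force: 26.4
```

```bash
python3 -m jog '[[0,0,0.5,0,0,0,0.4],[0,0,1,0,0,0,0.4],[0,0,2,0,0,0,0.4],[0,0,4,0,0,0,0.4],[0,0,6,0,0,0,0.4],[0,0,8,0,0,0,0.4],[0,0,10,0,0,0,0.4],[0,0,12,0,0,0,0.4],[0,0,13,0,0,0,0.4],[0,0,13,0,0,0,0.4]]' && python3 - <<'E'
from workcell import robot,cams
from h import *
print(robot.sense()["tcp_pos"],robot.sense()["orientation"])
for n in ["scene","side"]:
    im=cams.get_image(n); t=np.array([542,-294.5,165.]); u,v=pix(im,t).astype(int); print(n,u,v)
    cv2.imwrite(f"pics/lift_{n}.png",cv2.resize(im["color"][max(v-50,0):v+60,max(u-60,0):u+60],None,fx=3.2,fy=3.2)[:,:,::-1])
    W=world(im)[max(v-50,0):v+60,max(u-60,0):u+60].reshape(-1,3); P=W[(np.hypot(W[:,0]-542,W[:,1]+294.5)<40)&(W[:,2]>60)]; print(np.percentile(P[:,2],[0,1,2,5,50]))
a,b=[cv2.imread(f"pics/lift_{n}.png") for n in("scene","side")]
h=min(a.shape[0],b.shape[0]); cv2.imwrite("pics/lift.png",np.hstack([a[:h],b[:h]]))
E
```

```text
clock: 4.1
tcp_pos: [543.1, -295.3, 163.7]
orientation: [179.8, 0.0, 65.4]
ft_force: [-0.4, -0.6, -2.1]
width: 47.8
finger_force: 26.2
[ 543.09321492 -295.28226111  163.693789  ] [1.79759853e+02 2.56705597e-02 6.53641558e+01]
scene 176 180
[130.81185919 136.73616723 141.08453727 151.95118142 312.72852293]
side 212 100
[129.23846114 135.05820159 138.04480566 150.4005289  248.69273485]
```

View pics/lift.png

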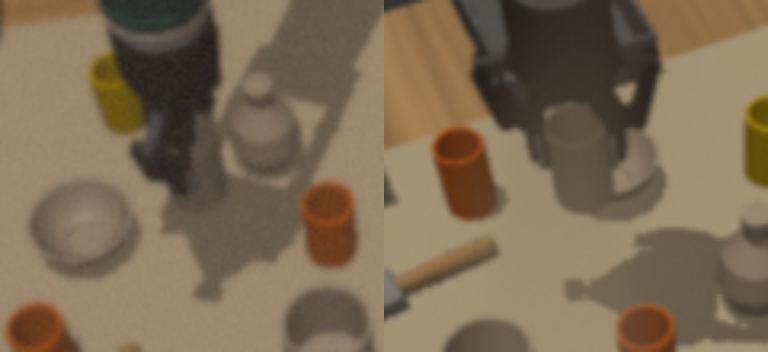

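The tumbler is held upright in the fingers, lift crop about (205,180) in the left half and (578,155) in the right. Its base is at about z = 130. Next I'll carry it over to the board.

```bash
python3 -m jog '[[0,1.5,0,0,0,0,0.4],[0,4,0,0,0,0,0.4],[0,8,0,0,0,0,0.4],[0,12,0,0,0,0,0.4],[0,16,0,0,0,0,0.4],[0,20,0,0,0,0,0.4],[0,24,0,0,0,0,0.4],[0,28,0,0,0,0,0.4],[0,31,0,0,0,0,0.4],[0.1,33,0,0,0,0,0.4]]' && python3 -m jog '[[0,0,-1,0,0,0,0.4],[0,0,-3,0,0,0,0.4],[0,0,-5,0,0,0,0.4],[0,0,-7,0,0,0,0.4],[0,0,-9,0,0,0,0.4],[0,0,-10.5,0,0,0,0.4],[0,0,-11,0,0,0,0.4],[0,0,-11.3,0,0,0,0.4],[0,0,-11.5,0,0,0,0.4],[0,0,-11.5,0,0,0,0.4]]' && python3 - <<'E'
from workcell import robot
for i in range(1): s=robot.sense(); print(s["tcp_pos"],s["ft_force"])
E
```

```text
clock: 5.2
tcp_pos: [540.9, 38.6, 159.7]
orientation: [-179.8, 0.0, 65.5]
ft_force: [-0.1, -0.4, -2.0]
width: 48.0
finger_force: 26.2
clock: 6.2
tcp_pos: [543.5, 35.4, 46.9]
orientation: [179.9, -0.0, 65.4]
ft_force: [0.6, 0.7, -1.0]
width: 47.8
finger_force: 26.2
[543.46329848  35.39512197  46.89976608] [ 0.60410842  0.71283444 -0.961964  ]
```

```bash
python3 -m jog '[[0,0,-0.05,0,0,0,0.4],[0,0,-0.1,0,0,0,0.4],[0,0,-0.15,0,0,0,0.4],[0,0,-0.2,0,0,0,0.4],[0,0,-0.25,0,0,0,0.4],[0,0,-0.3,0,0,0,0.4],[0,0,-0.3,0,0,0,0.4],[0,0,-0.3,0,0,0,0.4],[0,0,-0.3,0,0,0,0.4],[0,0,-0.3,0,0,0,0.4]]'
```

```text
clock: 7.2
tcp_pos: [543.1, 35.5, 44.5]
orientation: [180.0, -0.0, 65.4]
ft_force: [-3.7, 0.7, 7.1]
width: 47.8
finger_force: 26.8
```

Contact, 7 N upward. Now I'll release slowly, raise and check.

```bash
python3 -m jog '[[0,0,0.05,0,0,0,0.57],[0,0,0.05,0,0,0,0.6],[0,0,0.05,0,0,0,0.65],[0,0,0.05,0,0,0,0.7],[0,0,0.05,0,0,0,0.8],[0,0,0.05,0,0,0,0.9],[0,0,0.05,0,0,0,1],[0,0,0.05,0,0,0,1],[0,0,0.05,0,0,0,1],[0,0,0.05,0,0,0,1]]' && python3 -m jog '[[0,0,1,0,0,0,1],[0,0,3,0,0,0,1],[0,0,5,0,0,0,1],[0,0,8,0,0,0,1],[0,-2,11,0,0,0,1],[0,-4,14,0,0,0,1],[-1,-8,16,0,0,0,1],[-2,-12,16,0,0,0,1],[-4,-16,16,0,0,0,1],[-6,-20,16,0,0,0,1]]' && cat > meas.py <<'E'
from workcell import robot,cams
from h import *
import sys
def go(tag,gx=(480,640),gy=(-80,110)):
    for n in ["scene","side"]:
        im=cams.get_image(n); cv2.imwrite(f"pics/{tag}_{n}.png",im["color"][:,:,::-1])
        W=world(im).reshape(-1,3); I=(W[:,0]>gx[0])&(W[:,0]<gx[1])&(W[:,1]>gy[0])&(W[:,1]<gy[1]); W=W[I]; z=W[:,2]
        G=W[(z>50)&(z<64)&(W[:,1]<10)][:,:2].astype(np.float32)
        B=W[(z>8.5)&(z<17)][:,:2].astype(np.float32); print(n,"board",cv2.minAreaRect(B))
        if len(G)>3: print(" blk",len(G),cv2.minAreaRect(G))
        T=W[(z>80)&(z<94)][:,:2].astype(np.float32)
        if len(T)>3: print(" tum",len(T),cv2.minEnclosingCircle(T))
E
python3 - <<'E'
import meas; meas.go("placed")
E
```

```text
clock: 8.2
tcp_pos: [542.9, 35.4, 43.8]
orientation: [180.0, -0.0, 65.4]
ft_force: [-0.1, 0.3, 0.1]
width: 85.5
finger_force: 0.0
clock: 9.2
tcp_pos: [482.5, -166.0, 205.2]
orientation: [179.9, 0.0, 65.4]
ft_force: [0.3, -1.0, -0.1]
width: 85.4
finger_force: 0.0
scene board ((539.5789184570312, 24.314376831054688), (130.18728637695312, 113.68550109863281), 66.7589340209961)
 blk 50 ((517.5942993164062, -25.238758087158203), (18.319440841674805, 24.79391860961914), 74.14862823486328)
 tum 87 ((544.9629516601562, 36.175994873046875), 24.550151824951172)
side board ((537.986083984375, 23.067840576171875), (128.53001403808594, 109.77577209472656), 66.62322235107422)
 blk 76 ((516.7742309570312, -25.56244659423828), (19.91360855102539, 21.931894302368164), 64.41127014160156)
 tum 147 ((543.2229614257812, 35.2234992980957), 24.383819580078125)
```

View pics/placed_side.png

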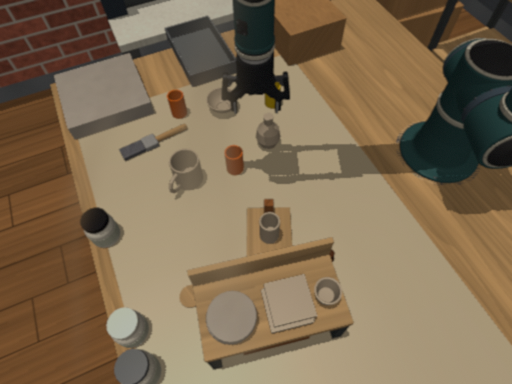

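The placement worked: the tumbler stands upright on the board at side (270,227), about x = +12 mm in the board's frame. Next comes the leaned approach (40°) to the grip block at about (516,-26).

```bash
python3 -m jog '[[0,0,0,0.11,-0.049,0.01,1],[0,1,0,0.22,-0.098,0.01,1],[0,2,0,0.33,-0.147,0.01,1],[0,3,0,0.44,-0.196,0.01,1],[0,4,-1,0.55,-0.245,0.01,1],[0.2,5,-3,0.638,-0.284,0.01,1],[0.4,6,-5,0.638,-0.284,0.01,1],[0.6,7,-7,0.638,-0.284,0.01,1],[0.8,8.1,-8.6,0.638,-0.284,0.01,1],[0.8,8.1,-8.6,0.638,-0.284,0.01,1]]' && python3 - <<'E'
from workcell import robot
from h import *
from scipy.spatial.transform import Rotation as R
s=robot.sense(); m=R.from_euler("xyz",s["orientation"],degrees=True).as_matrix(); print(s["tcp_pos"],s["qpos"].round(1)); print(m.round(3)); z=m[:,2]
print("target lean",np.degrees(np.arccos(-z[2])),np.degrees(np.arctan2(z[1],z[0])), "fingerline",np.degrees(np.arctan2(m[1,1],m[0,1])))
E
```

```text
clock: 10.3
tcp_pos: [489.3, -81.2, 116.1]
orientation: [-179.4, -40.1, 65.7]
ft_force: [-0.1, 0.2, -0.1]
width: 85.4
finger_force: 0.0
[489.32754924 -81.18869147 116.05203436] [-38.5   7.8 123.7  42.2  67.6 -37.9]
[[ 0.314  0.915  0.254]
 [ 0.698 -0.404  0.592]
 [ 0.644 -0.009 -0.765]]
target lean 40.07872882779907 66.75122092176782 fingerline -23.838422788788453
```

```bash
python3 -m jog '[[0.4,1,-1.3,0,0,0,1],[0.8,2,-2.6,0,0,0,1],[1.2,3,-3.9,0,0,0,1],[1.6,4,-5.2,0,0,0,1],[2,5,-6.5,0,0,0,1],[2.4,5.7,-7.5,0,0,0,1],[2.7,6.3,-8.3,0,0,0,1],[2.9,6.7,-8.8,0,0,0,1],[3.1,7,-9.2,0,0,0,1],[3.1,7,-9.2,0,0,0,1]]' && python3 - <<'E'
from workcell import robot
from h import *
import meas; meas.go("pre")
s=robot.sense(); print(s["tcp_pos"],s["ft_force"])
a=cv2.imread("pics/pre_scene.png")[130:240,220:350]; b=cv2.imread("pics/pre_side.png")[150:260,200:330]
cv2.imwrite("pics/pre.png",cv2.resize(np.hstack([a,b]),None,fx=3,fy=3))
E
```

```text
clock: 11.3
tcp_pos: [521.8, -13.2, 25.4]
orientation: [-179.7, -40.0, 65.9]
ft_force: [0.9, -0.0, 0.4]
width: 85.0
finger_force: 0.0
scene board ((538.8295288085938, 25.3590087890625), (129.12794494628906, 113.74781036376953), 65.5577621459961)
 blk 86 ((524.1679077148438, -29.04949951171875), (22.004535675048828, 100.40541076660156), 59.91054916381836)
 tum 170 ((548.618408203125, -12.776357650756836), 71.32193756103516)
side board ((538.1199951171875, 22.71563720703125), (129.4966278076172, 110.11145782470703), 66.9878921508789)
 blk 121 ((533.9605712890625, -40.08790969848633), (28.877548217773438, 65.89288330078125), 62.96778106689453)
 tum 261 ((549.3424072265625, -11.814863204956055), 71.447509765625)
[522.05375727 -13.71163102  25.94241803] [-0.71613055 -0.67939809 -0.54697707]
```

View pics/pre.png

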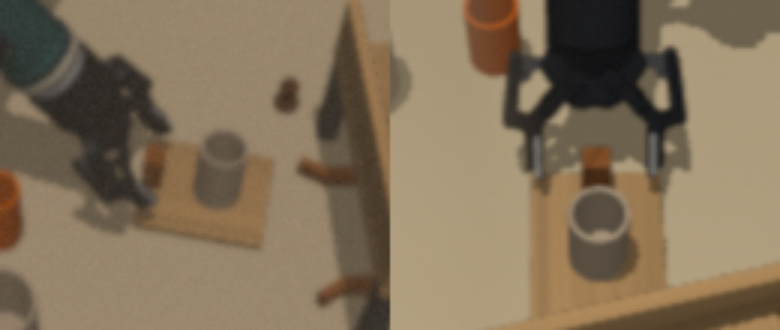

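The fingers straddle the block evenly, pads at crop (538,155) and (655,155) with the block at (597,160), and the tumbler is clear. I'll close on the block.

```bash
python3 -m jog '[[0,0,0,0,0,0,0.8],[0,0,0,0,0,0,0.65],[0,0,0,0,0,0,0.5],[0,0,0,0,0,0,0.42],[0,0,0,0,0,0,0.35],[0,0,0,0,0,0,0.3],[0,0,0,0,0,0,0.25],[0,0,0,0,0,0,0.2],[0,0,0,0,0,0,0.15],[0,0,0,0,0,0,0.15]]' 40 && python3 - <<'E'
from workcell import robot
import meas; meas.go("grip")
E
```

```text
clock: 12.4
tcp_pos: [521.7, -13.5, 25.9]
orientation: [-179.7, -40.0, 65.9]
ft_force: [-2.4, -1.1, 3.7]
width: 23.4
finger_force: 39.7
scene board ((540.0115356445312, 24.829437255859375), (129.95664978027344, 111.84871673583984), 66.40078735351562)
 blk 104 ((520.305908203125, -36.804901123046875), (37.63083267211914, 79.6205825805664), 60.75521469116211)
 tum 155 ((537.7494506835938, -11.023260116577148), 69.8243179321289)
side board ((537.9457397460938, 23.050376892089844), (128.12644958496094, 110.2098159790039), 66.75257873535156)
 blk 162 ((512.6683349609375, -28.521474838256836), (33.008182525634766, 58.69808578491211), 81.24329376220703)
 tum 253 ((541.1061401367188, -10.199923515319824), 68.91129302978516)
```

```bash
python3 -m jog '[[0.3,0.1,0,0,0,0.01,0.15],[0.9,0.3,0,0,0,0.03,0.15],[1.6,0.5,0,0,0,0.055,0.15],[2.4,0.7,0,0,0,0.083,0.15],[3.2,0.9,0,0,0,0.111,0.15],[4,1.1,0,0,0,0.139,0.15],[4.8,1.35,0,0,0,0.167,0.15],[5.5,1.55,0,0,0,0.192,0.15],[6,1.7,0,0,0,0.209,0.15],[6.2,1.75,0,0,0,0.216,0.15]]' && python3 - <<'E'
from workcell import robot
import meas; meas.go("mv1",(480,680),(-30,160))
from h import *
a=cv2.imread("pics/mv1_scene.png")[120:250,240:400]; b=cv2.imread("pics/mv1_side.png")[150:280,180:340]
cv2.imwrite("pics/mv1.png",cv2.resize(np.hstack([a,b]),None,fx=2.4,fy=2.4))
s=robot.sense(); print(s["orientation"],s["qpos"])
E
```

```text
clock: 13.5
tcp_pos: [584.2, 4.1, 25.9]
orientation: [-179.7, -40.0, 78.3]
ft_force: [-5.3, -3.3, 5.3]
width: 23.4
finger_force: 40.3
scene board ((585.1780395507812, 65.78652954101562), (160.9884796142578, 149.72801208496094), 73.31378173828125)
 blk 77 ((577.340576171875, -10.484859466552734), (59.018646240234375, 26.243288040161133), 9.847006797790527)
 tum 130 ((565.4423217773438, 24.72270393371582), 68.22206115722656)
side board ((587.9364624023438, 22.303455352783203), (87.80217742919922, 109.65792083740234), 78.4519271850586)
 blk 166 ((581.0221557617188, -12.811220169067383), (54.49665832519531, 31.622758865356445), 3.9557044506073)
 tum 233 ((566.2403564453125, 23.41207504272461), 67.05422973632812)
[-179.75004202  -40.03044621   78.25506376] [-24.16469087  24.12354803 114.68066175  45.72099737  61.16809576
 -42.55343858]
```

View pics/mv1.png

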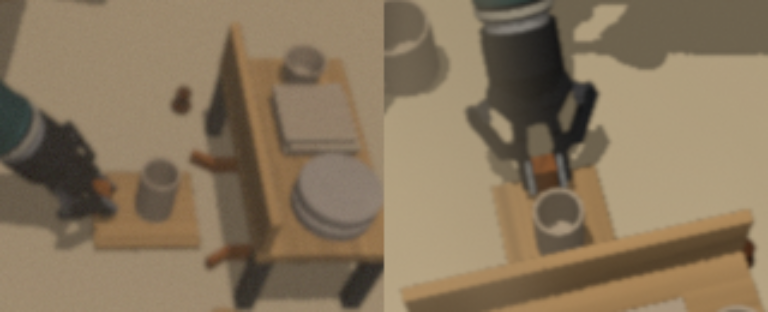

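The board is aligned at 78.45°, about 0.5 mm from the lane's middle. In the left half of the picture its tail is centred between the flare ends at (205,160) and (215,260), with the tumbler upright. Sliding it in.

```bash
python3 -m jog '[[0.06,0.3,0,0,0,0,0.15],[0.2,0.98,0,0,0,0,0.15],[0.4,1.96,0,0,0,0,0.15],[0.6,2.94,0,0,0,0,0.15],[0.8,3.92,0,0,0,0,0.15],[1,4.9,0,0,0,0,0.15],[1.2,5.88,0,0,0,0,0.15],[1.4,6.86,0,0,0,0,0.15],[1.54,7.55,0,0,0,0,0.15],[1.6,7.84,0,0,0,0,0.15]]' && python3 -m jog '[[0.06,0.3,0,0,0,0,0.15],[0.16,0.8,0,0,0,0,0.15],[0.3,1.47,0,0,0,0,0.15],[0.44,2.16,0,0,0,0,0.15],[0.58,2.84,0,0,0,0,0.15],[0.72,3.53,0,0,0,0,0.15],[0.86,4.21,0,0,0,0,0.15],[0.98,4.8,0,0,0,0,0.15],[1.08,5.29,0,0,0,0,0.15],[1.12,5.49,0,0,0,0,0.15]]'
```

```text
clock: 14.6
tcp_pos: [599.9, 83.3, 25.9]
orientation: [-179.7, -40.0, 78.3]
ft_force: [-1.0, -4.8, 5.1]
width: 23.4
finger_force: 40.2
clock: 15.6
tcp_pos: [611.2, 137.9, 25.9]
orientation: [-179.7, -40.0, 78.3]
ft_force: [-0.7, -5.3, 5.4]
width: 23.4
finger_force: 40.4
```

```bash
python3 -m jog '[[0.03,0.15,0,0,0,0,0.15],[0.06,0.3,0,0,0,0,0.15],[0.09,0.45,0,0,0,0,0.15],[0.12,0.6,0,0,0,0,0.15],[0.15,0.75,0,0,0,0,0.15],[0.18,0.9,0,0,0,0,0.15],[0.21,1.03,0,0,0,0,0.15],[0.24,1.18,0,0,0,0,0.15],[0.26,1.27,0,0,0,0,0.15],[0.28,1.37,0,0,0,0,0.15]]'
python3 -m jog '[[0.01,0.05,0,0,0,0,0.15],[0.02,0.1,0,0,0,0,0.15],[0.03,0.15,0,0,0,0,0.15],[0.04,0.2,0,0,0,0,0.15],[0.05,0.25,0,0,0,0,0.15],[0.05,0.25,0,0,0,0,0.15],[0.05,0.25,0,0,0,0,0.15],[0.05,0.25,0,0,0,0,0.15],[0.05,0.25,0,0,0,0,0.15],[0.05,0.25,0,0,0,0,0.15]]'
```

```text
clock: 16.6
tcp_pos: [614.0, 151.1, 25.9]
orientation: [-179.7, -40.0, 78.2]
ft_force: [-1.4, -5.4, 6.4]
width: 23.4
finger_force: 40.3
clock: 17.6
tcp_pos: [614.4, 153.6, 25.9]
orientation: [-179.7, -40.0, 78.2]
ft_force: [-1.3, -4.1, 5.3]
width: 23.2
finger_force: 40.3
```

```bash
python3 -m jog '[[0.01,0.05,0,0,0,0,0.15],[0.02,0.1,0,0,0,0,0.15],[0.03,0.15,0,0,0,0,0.15],[0.03,0.15,0,0,0,0,0.15],[0.04,0.2,0,0,0,0,0.15],[0.04,0.2,0,0,0,0,0.15],[0.04,0.2,0,0,0,0,0.15],[0.04,0.2,0,0,0,0,0.15],[0.04,0.2,0,0,0,0,0.15],[0.04,0.2,0,0,0,0,0.15]]'
```

```text
clock: 18.6
tcp_pos: [614.6, 153.6, 25.9]
orientation: [-179.8, -39.9, 78.3]
ft_force: [-6.7, -15.8, 10.7]
width: 23.5
finger_force: 41.9
```

Contact with the stop, about 16 N, at the expected place. I'll ease off, open partway and back out along the tool axis.

```bash
python3 -m jog '[[-0.02,-0.1,0,0,0,0,0.15],[-0.02,-0.1,0,0,0,0,0.2],[-0.02,-0.1,0,0,0,0,0.3],[-0.02,-0.1,0,0,0,0,0.4],[-0.02,-0.1,0,0,0,0,0.5],[-0.02,-0.1,0,0,0,0,0.6],[-0.02,-0.1,0,0,0,0,0.65],[-0.02,-0.1,0,0,0,0,0.65],[-0.02,-0.1,0,0,0,0,0.65],[-0.02,-0.1,0,0,0,0,0.65]]' && python3 -m jog '[[-0.13,-0.63,0.77,0,0,0,0.65],[-0.38,-1.89,2.3,0,0,0,0.65],[-0.64,-3.15,3.83,0,0,0,0.65],[-0.9,-4.41,5.36,0,0,0,0.65],[-1.15,-5.67,6.9,0,0,0,0.65],[-1.41,-6.93,8.43,0,0,0,0.65],[-1.66,-8.2,9.96,0,0,0,0.65],[-2,-12,11.5,0,0,0,0.65],[-3,-16,13,0,0,0,0.65],[-4,-20,14,0,0,0,0.65]]' && python3 - <<'E'
from workcell import robot,cams
from h import *
ims={}
for n in ["scene","side","wrist"]:
    im=cams.get_image(n); ims[n]=im["color"][:,:,::-1]
    W=world(im).reshape(-1,3); W=W[(abs(W[:,0]-615)<100)&(W[:,1]>90)&(W[:,1]<300)]
    c,s=np.cos(np.radians(78.5)),np.sin(np.radians(78.5)); dx,dy=W[:,0]-610.5,W[:,1]-136.2
    X=dx*c+dy*s;Y=-dx*s+dy*c;z=W[:,2]
    for nm,lo,hi in(("blk",35,62),("board",9,16)):
        k=(z>lo)&(z<hi)&(abs(Y)<54)&(X>-30); 
        if nm=="blk": k&=(abs(Y)<25)&(X<30)
        if k.sum()>5: print(n,nm,k.sum(),"X",np.percentile(X[k],[2,98]).round(1),"Y",np.percentile(Y[k],[2,98]).round(1))
cv2.imwrite("pics/end.png",np.vstack([np.hstack([cv2.resize(ims["scene"][110:260,250:425],(400,300)),cv2.resize(ims["side"][150:285,200:380],(400,300))]),np.hstack([cv2.resize(ims["wrist"],(400,300)),np.zeros((300,400,3),np.uint8)])]))
E
```

```text
clock: 19.6
tcp_pos: [614.6, 154.5, 25.8]
orientation: [-179.7, -40.0, 78.2]
ft_force: [-0.3, 0.1, 0.2]
width: 55.8
finger_force: 0.0
clock: 20.6
tcp_pos: [574.6, -48.4, 169.0]
orientation: [-180.0, -39.9, 78.4]
ft_force: [0.5, -0.1, 0.2]
width: 55.7
finger_force: 0.0
scene blk 83 X [-5.4 14.2] Y [-14.9   7.4]
scene board 258 X [-4.9 33.2] Y [-52.1  52. ]
side board 28 X [135.  135.8] Y [-48.6  52.3]
wrist blk 498 X [-5.8 13.8] Y [-11.6  10.8]
wrist board 3684 X [ -4.9 110.4] Y [-52.4  52.5]
```

View pics/end.png

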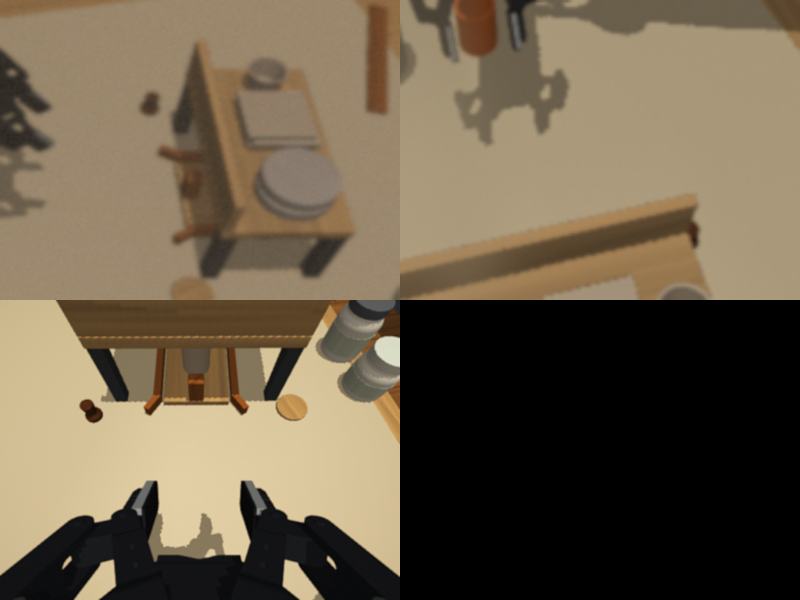

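The wrist view shows the board centred between the strips, with its block at (196,385) and the tumbler standing behind it at (197,360). The block measures x = 4.0 mm and y ≈ 0 in the rack frame, which is exactly home.

```bash
python3 -c "
from workcell import robot
print(robot.job_done())"
```

```text
the job is handed in; nothing more can be done
None
```

I handed the job in at about 21 s with the tumbler standing on the board, the board home against the back stop to within about 1 mm, and the gripper clear; the call returned no verdict.

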